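# Level the see-saw shower caddy

## Task

The see-saw shower caddy hangs down on the side of the white pump bottle, whose fill cannot be seen. Load the tray with the soap with whichever of the three refill bottles (blue 100 g, green 200 g, orange 400 g), standing upright, bring the caddy to rest level; feel out the weight rather than guess, because the caddy must never tip right over to the soap side. Leave the pump bottle and the soap in their trays, the refills you do not need upright on the bench near where they began, and the squeegee, scrubber and clear caddy undisturbed.

Things in the scene. Friction and masses are not known exactly. Their poses are not given: they have to be found in the camera images.
- stand: Fixed steel stand of the see-saw caddy: base plate 120 x 90 mm, two uprights 127 mm high at 35 mm either side of its middle along its x. Origin on the bench under the pivot; z up, x along the pivot axle, y along the rocker. Axle 115 mm above the bench (70 mm above the tray floors, so sideways rubbing turns it too). The rocker is damped, nearly frictionless, balances level empty; trays equal, centred 170 mm from the axle.
- rocker (a joint): Rocker tilt, rad: 0 = level, positive = left tray (stand's +y side) up; stops at +-0.12. A centring spring and gravity give about 2.4 N m/rad: 100 g difference between trays tilts it about 0.07, over 175 g puts it on the stop. At level the spring gives nothing: a straight-down push on a tray's middle that holds the rocker level equals the weight difference of the trays.
- tray_left (a point): Centre of the inner floor of the left tray (stand's +y side), 45 mm above the bench when level, up to 20 mm higher or lower when tilted. Open aluminium tray, inside 196 mm along the stand's x and 72 mm along its y, rim 18 mm above the floor, walls 4 mm. Axes as the stand's, tilting with the rocker. A thin low bar joins its inner wall to the axle.
- tray_right (a point): The same for the right tray (stand's -y side): same size, height and axes.
- pump_bottle: Closed white pump bottle, 64 mm diameter, 144 mm high to the pump head, standing in the right tray, about 60 mm towards the stand's +x from the tray's centre. How full it is, so its mass, is unknown: about 350 to 725 g. Origin: centre of its underside, z up.
- soap: Yellow bar of soap, 46 x 64 x 26 mm, 90 g, lying in the left tray, about 60 mm towards the stand's +x from the tray's centre; the rest of that tray is free. Origin: centre of its underside.
- refill_small: Closed blue refill bottle with a white cylindrical cap, standing upright; body diameter 38 mm, overall height 110 mm, mass 100 g. The cap is 30 mm in diameter and forms the top 38 mm; under it a shoulder, 7 mm high, slopes out to the full body. Origin: centre of the underside, z up along the bottle.
- refill_medium: Closed green refill bottle with a white cylindrical cap, standing upright; body diameter 46 mm, overall height 125 mm, mass 200 g. The cap is 30 mm in diameter and forms the top 38 mm; under it a shoulder, 7 mm high, slopes out to the full body. Origin: centre of the underside, z up along the bottle.
- refill_large: Closed orange refill bottle with a white cylindrical cap, standing upright; body diameter 60 mm, overall height 140 mm, mass 400 g. The cap is 30 mm in diameter and forms the top 38 mm; under it a shoulder, 7 mm high, slopes out to the full body. Origin: centre of the underside, z up along the bottle.
- squeegee: Clear acrylic squeegee lying on the bench, about 180 mm long with a 200 mm wide blade; not to be moved. Origin under the blade.
- scrubber: Tub scrubber lying on the bench, 335 mm long, blue and white head and white handle; not to be moved. Origin under the head.
- clear_caddy: Clear plastic caddy with a wire handle, 160 x 120 x 90 mm, handle top at 144 mm, standing on the bench; not to be moved. Origin: centre of its underside.

How it is judged:
By the outcome, as a careful person would: the job done as asked, in the order asked, and still so for the second after the job is handed in, with the robot touching nothing.
It also fails if it takes over 67 s, if anything falls off the work surface, if the arm or the gripper's body presses on something with over 40 N, if the wrist force passes 120 N, or if a joint passes its speed limit or range.

## Robot

A 6-joint arm with a two-finger parallel gripper is mounted at the origin on the work surface. World frame = base frame: x ahead of the robot, y to its left, z up, the work surface at z = 0. Lengths are in m, angles in rad, forces in N, time in s.
With the tool pointing down it reaches from about 0.3 to 0.775 m from the base axis. Payload 14.6 kg.
Tool frame: the origin (TCP) lies on the centre line of the jaws, within the pads' length; the fingertips stand 19 mm ahead of it and the grasp point (between the pads) is the TCP; y points along the fingers, x is the direction in which the jaws open and shut, and the axes are right-handed (so a half turn about y gives the same grasp; the last joint's range is limited). The gripper opens to 94 mm and grips with 3 to 60 N. Pads are 16 mm wide; open, the fingers measure 119 mm over their backs; the gripper's body (75 mm by 177 mm) begins 78 mm behind the grasp point.
Start: joints at [-1.355, 0.3, 1.521, -0, 1.321, -0.067], TCP at [0.153, -0.528, 0.224] pointing down, gripper open.
Joint ranges: [-3.03, 3.03], [-0.79, 2.21], [0.23, 2.52], [-1.04, 4.18], [0, 3.07], [-2.55, 2.55]. Speed limits (rad/s): [2.22, 2.22, 2.57, 3.14, 3.14, 3.14].

## Interface

Orientations are given as [roll, pitch, yaw] about the fixed x, y, z axes, in that order (R = Rz(yaw) Ry(pitch) Rx(roll)).
In Python, from station import get_obs, cams, workorder gives the robot as it stands.
- The arm moves only by the shell command python3 -m handwheel 'ROWS' [FORCE]. ROWS is JSON, a list of rows, each an object of numbers: "fingers": the opening, from -1 (shut) to 1 (fully open); "x", "y", "z": the shift along the tool's x, y, z in m; "spin": the turn about the tool's y in degrees. In form: [{"fingers": .., "x": .., "y": .., "z": .., "spin": ..}, ...]. A call has exactly 10 rows; each row is the pose to reach, as a shift and turn from the pose commanded when the call began, along the tool's axes at that moment; what a row does not reach only later rows make up. A row lasts 1/10 s, in which the tool goes at most 50 mm and 8.59 degrees, less where a joint would pass 70% of its speed; a pose out of reach is approached as far as the arm can. A call with a gripper value outside its range is refused whole. The fingers move at their own pace and stop on an object; FORCE is the grip in N (left out, the last holds). Time passes only in rows, so rows that repeat a pose let the fingers close, or fill a call up. It gives the time, the measured TCP pose, the force and the opening at its end, in the units of the state.
- get_obs(): the state, without advancing time (a new reading comes with each control period).
- cams.camera(name): name is "scene" or "top" or "wrist"; returns (picture, depth): 420x560x3 uint8, red, green, blue; 420x560 float32, m along the optical axis (not along the pixel's ray), 0 where there is no reading.
- cams.get_calibration(name): a dict with "fx", "fy", "cx", "cy" (pixels), "view" (4x4, takes a point from world to camera coordinates). Camera axes: x right, y down, z forward; pixel columns grow to the right and rows downward; lengths in m; the calibration is good to about 2 mm. A picture is of the moment at which its call begins: read the wrist's pose just before it. get_calibration takes no time and is no camera call; for the wrist camera it gives the pose at the moment of the call.
- workorder.hand_in(): hands the job in, once; it reports no verdict.
The state is a dict: "time_s": time; "qpos": joint angles; "joint_vel": joint speeds; "tau": joint torques, N m; "ee_pos": TCP position; "eef_rot": TCP orientation; "force": force on the tool from outside, world axes, zero at the start; "moment": the same for the moment, N m; "grip_width": finger opening in m.
Only numpy, scipy, OpenCV 4.12 (cv2) and the standard library are available. Lean on these libraries where they do the work, as an engineer would, in place of code of your own. Each camera call takes 0.05 s, during which the arm holds its last target. There are 200 camera calls.

## Working session

There is one attempt and no reset: what is moved stays moved. The work goes in short steps, Python scripts to look and compute and a shell command to move; the robot and the scene stay as the last step left them, time stands still between calls to the robot, and variables do not carry over. Pictures are saved under pics/ and viewed, about 8 in all and at most 12, crops included, and the job is handed in when it is done.

```bash
ls; mkdir -p pics; python3 - <<'E'
from station import get_obs,cams
import cv2,numpy as np
o=get_obs();print({k:np.round(v,3).tolist() for k,v in o.items()})
for n in("scene","top"):
    p,d=cams.camera(n);cv2.imwrite(f"pics/{n}0.png",p[:,:,::-1]);np.savez(f"pics/{n}0.npz",p=p,d=d)
    c=cams.get_calibration(n);print(n,c['fx'],c['cx'],c['cy'],np.round(c['view'],3).tolist())
E
```

```text
pics
{'time_s': 0.0, 'qpos': [-1.355, 0.3, 1.522, 0.0, 1.321, -0.067], 'joint_vel': [-0.0, 0.0, 0.0, 0.0, -0.001, -0.0], 'tau': [-0.0, -53.18, -35.274, 0.071, 0.024, -0.0], 'ee_pos': [0.153, -0.528, 0.224], 'eef_rot': [-1.571, 0.001, -1.288], 'force': [0.502, -0.061, -0.607], 'moment': [-0.006, -0.014, -0.0], 'grip_width': 0.094}
scene 443.4624616184484 273.3458895890993 206.6933461943545 [[-0.766, 0.642, 0.002, 0.416], [0.538, 0.644, -0.544, -0.264], [-0.351, -0.416, -0.839, 1.602], [0.0, 0.0, 0.0, 1.0]]
top 540.2032133313578 278.3360502055399 210.6385706213111 [[0.023, -1.0, 0.012, -0.007], [-0.994, -0.024, -0.106, 0.586], [0.107, -0.009, -0.994, 2.031], [0.0, 0.0, 0.0, 1.0]]
```

View pics/scene0.png

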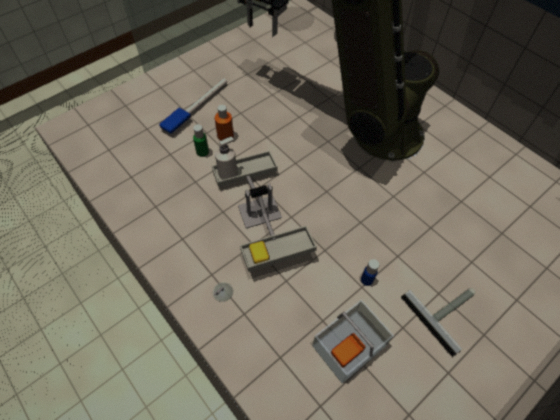

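View pics/top0.png

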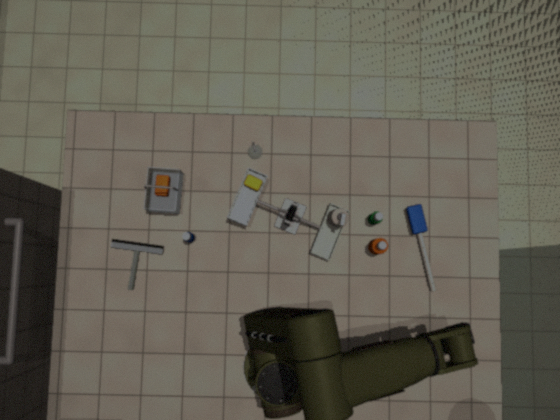

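The scene view shows the blue refill at (370,272), the green at (201,140) and the orange at (224,122). The top view shows the stand at (291,216), the left tray (soap, raised) at (247,198), the right tray (pump) at (328,232), blue at (188,237), green at (376,217) and orange at (378,246).

```bash
cat > h.py <<'E'
import numpy as np,cv2
from station import get_obs,cams
def cloud(n,load=None):
    if load: z=np.load(load);p,d=z['p'],z['d']
    else: p,d=cams.camera(n)
    c=cams.get_calibration(n);v,u=np.mgrid[0:420,0:560]
    P=np.stack([(u-c['cx'])/c['fx']*d,(v-c['cy'])/c['fy']*d,d,np.ones_like(d)],-1)@np.linalg.inv(c['view']).T
    P=P[...,:3].copy();P[d==0]=np.nan
    return p,P
def cap(P,xy,h,r=.05):
    m=(np.hypot(P[...,0]-xy[0],P[...,1]-xy[1])<r)&(abs(P[...,2]-h)<.008)
    Q=P[m];
    if len(Q)==0:return None
    return np.round(np.r_[(Q.min(0)+Q.max(0))/2,Q.mean(0),len(Q)],4)
E
python3 - <<'E'
from h import *
for n in("top","scene"):
    p,P=cloud(n,f"pics/{n}0.npz")
    if n=="top":
        px=dict(stand=(291,212),L=(241,215),L2=(262,172),R=(322,250),pump=(338,215),blue=(188,237),green=(376,217),orange=(378,246),bench=(300,280))
        for k,(u,v) in px.items(): print(k,np.round(P[v,u],3))
        C={k:P[px[k][1],px[k][0]][:2] for k in px}
    for k,h in(("blue",.11),("green",.125),("orange",.14)):
        print(n,k,cap(P,C[k],h))
    hsv=cv2.cvtColor(p,cv2.COLOR_RGB2HSV)
    m=(hsv[...,0]>22)&(hsv[...,0]<34)&(hsv[...,1]>190)&(hsv[...,2]>90)&(np.hypot(P[...,0]-C['L2'][0],P[...,1]-C['L2'][1])<.1)
    Q=P[m];print('soap',len(Q),np.nanmedian(Q,0))
    # rims: points 0.05..0.12 near each tray
    for k in("L","R"):
        m=(np.hypot(P[...,0]-C[k][0],P[...,1]-C[k][1])<.13)&(P[...,2]>.015)&(P[...,2]<.1)
        m&=np.hypot(P[...,0]-C['stand'][0],P[...,1]-C['stand'][1])>.115
        Q=P[m];r=cv2.minAreaRect((Q[:,:2]*1000).astype(np.float32));print(n,k,len(Q),r,np.round(np.percentile(Q[:,2],[2,20,50,80,98]),3))
    np.save(f"pics/{n}P.npy",P)
E
```

```text
stand [ 0.572 -0.039  0.123]
L [0.563 0.147 0.062]
L2 [ 0.74   0.074 -0.003]
R [ 0.44  -0.164  0.017]
pump [ 0.563 -0.208  0.143]
blue [0.473 0.334 0.112]
green [ 0.562 -0.35   0.118]
orange [ 0.455 -0.355  0.134]
bench [ 0.324 -0.083 -0.007]
top blue [ 0.4782  0.3439  0.1092  0.4781  0.3437  0.1084 49.    ]
top green [ 0.5669 -0.3584  0.1241  0.5662 -0.359   0.124  48.    ]
top orange [ 0.4608 -0.369   0.1394  0.4603 -0.369   0.1396 50.    ]
soap 9 [0.66287854 0.09985366 0.08785819]
top L 933 ((580.3153076171875, 155.0994110107422), (217.44943237304688, 193.0802764892578), 8.560956954956055) [0.05  0.061 0.068 0.079 0.096]
top R 814 ((449.36163330078125, -160.90342712402344), (142.1818389892578, 231.04649353027344), 50.33331298828125) [0.016 0.021 0.027 0.037 0.071]
scene blue [ 0.4785  0.3433  0.1095  0.4785  0.344   0.1094 99.    ]
scene green [ 0.5655 -0.3585  0.1241  0.5663 -0.357   0.1243 63.    ]
scene orange [ 0.4601 -0.3697  0.1395  0.4604 -0.3668  0.1399 54.    ]
soap 240 [0.6876894  0.10872332 0.0922276 ]
scene L 1508 ((608.0175170898438, 125.7347412109375), (102.25769805908203, 160.09437561035156), 68.24742889404297) [0.06  0.065 0.069 0.083 0.094]
scene R 948 ((487.9981994628906, -179.230712890625), (89.7257080078125, 153.89930725097656), 69.32869720458984) [0.019 0.024 0.029 0.043 0.088]
```

```bash
python3 - <<'E'
from h import *
for n in("top","scene"):
    P=np.load(f"pics/{n}P.npy");x,y,z=[P[...,i] for i in range(3)]
    A=(np.hypot(x-.56,y+.03)<.085)&(z>.118)&(z<.135);Q=P[A]
    r=cv2.minAreaRect((Q[:,:2]*1000).astype(np.float32));print(n,'uprights',len(Q),np.round(Q.mean(0),4),r)
    for nm,c,lo,hi in(("L",(.6,.13),.035,.1),("R",(.5,-.19),.012,.065)):
        m=((np.hypot(x-c[0],y-c[1])<.17)&(z>lo)&(z<hi)&(np.hypot(x-.56,y+.03)>.1)).astype(np.uint8)
        m=cv2.morphologyEx(m,cv2.MORPH_OPEN,np.ones((5,5),np.uint8))
        k,l,s,ce=cv2.connectedComponentsWithStats(m);i=1+s[1:,4].argmax();Q=P[l==i]
        r=cv2.minAreaRect((Q[:,:2]*1000).astype(np.float32));print(n,nm,len(Q),r,np.round(np.percentile(Q[:,2],[2,20,50,80,98]),3),np.round(Q.mean(0),4))
E
```

```text
top uprights 131 [ 0.5707 -0.0397  0.126 ] ((570.1718139648438, -39.34587097167969), (26.33686637878418, 83.0552978515625), 68.03458404541016)
top L 1019 ((632.8538208007812, 124.6983413696289), (82.19357299804688, 204.49551391601562), 69.18474578857422) [0.053 0.062 0.068 0.081 0.096] [0.6279 0.1262 0.0706]
top R 715 ((487.9292907714844, -178.5120086669922), (84.70069885253906, 151.95223999023438), 69.3851318359375) [0.015 0.021 0.026 0.034 0.055] [ 0.4845 -0.1765  0.0284]
scene uprights 197 [ 0.5709 -0.0358  0.126 ] ((569.083740234375, -36.377506256103516), (27.9885311126709, 84.48896026611328), 68.87503814697266)
scene L 1959 ((630.5916137695312, 122.13331604003906), (92.22413635253906, 204.69027709960938), 68.25604248046875) [0.061 0.065 0.071 0.087 0.095] [0.6332 0.1261 0.0747]
scene R 1107 ((512.7819213867188, -184.1876220703125), (97.92643737792969, 204.12327575683594), 68.93174743652344) [0.019 0.024 0.031 0.044 0.06 ] [ 0.5055 -0.1813  0.0336]
```

```bash
cat >> h.py <<'E'
S=np.array([.570,-.0375]);A=np.deg2rad(-21);EX=np.array([np.cos(A),np.sin(A)]);EY=np.array([-np.sin(A),np.cos(A)])
TL=S+.17*EY
def go(x,y,z,yaw=None):
    "shift in tool axes (mm) and spin (deg) from the present pose to the target"
    o=get_obs();R=cv2.Rodrigues(np.zeros(3))[0]
    from scipy.spatial.transform import Rotation as Ro
    R=Ro.from_euler('xyz',o['eef_rot']);d=R.inv().apply(np.array([x,y,z])-o['ee_pos'])
    cy=np.rad2deg(o['eef_rot'][2]);s=0 if yaw is None else -((yaw-cy+180)%360-180)
    print('xyz mm',np.round(d*1000,1),'spin',round(s,1),'| at',np.round(o['ee_pos'],4),'yaw',round(cy,1),'F',np.round(o['force'],2),'t',o['time_s'],'w',round(o['grip_width'],4))
E
python3 -c "
from h import *
print(TL);go(*TL,.13,69)"
```

```text
[0.63092255 0.12120867]
xyz mm [-490.    94.5  639.7] spin -142.8 | at [ 0.1534 -0.5279  0.2239] yaw -73.8 F [-0.11 -0.26  0.22] t 0.1 w 0.0936
```

```bash
R='{"fingers":-1,"x":-0.245,"y":0,"z":0.32,"spin":-71}'; python3 -m handwheel '[{"fingers":-1,"x":-0.245,"y":0,"z":0.32,"spin":-71},{"fingers":-1,"x":-0.245,"y":0,"z":0.32,"spin":-71},{"fingers":-1,"x":-0.245,"y":0,"z":0.32,"spin":-71},{"fingers":-1,"x":-0.245,"y":0,"z":0.32,"spin":-71},{"fingers":-1,"x":-0.245,"y":0,"z":0.32,"spin":-71},{"fingers":-1,"x":-0.245,"y":0,"z":0.32,"spin":-71},{"fingers":-1,"x":-0.245,"y":0,"z":0.32,"spin":-71},{"fingers":-1,"x":-0.245,"y":0,"z":0.32,"spin":-71},{"fingers":-1,"x":-0.245,"y":0,"z":0.32,"spin":-71},{"fingers":-1,"x":-0.245,"y":0,"z":0.32,"spin":-71}]' 20; python3 -c "
from h import *
go(*TL,.14,69)"
```

```text
time_s: 1.1
ee_pos: [0.3929, -0.2024, 0.2242]
eef_rot: [-1.571, 0.0, -0.045]
force: [-0.4, 0.9, -0.1]
grip_width: 0.0174
xyz mm [223.1  84.2 334.1] spin -71.6 | at [ 0.3929 -0.2024  0.2242] yaw -2.6 F [-0.36  0.94 -0.06] t 1.1 w 0.0174
```

```bash
python3 -m handwheel '[{"fingers":-1,"x":0.223,"y":0,"z":0.334,"spin":-71.6},{"fingers":-1,"x":0.223,"y":0,"z":0.334,"spin":-71.6},{"fingers":-1,"x":0.223,"y":0,"z":0.334,"spin":-71.6},{"fingers":-1,"x":0.223,"y":0,"z":0.334,"spin":-71.6},{"fingers":-1,"x":0.223,"y":0,"z":0.334,"spin":-71.6},{"fingers":-1,"x":0.223,"y":0,"z":0.334,"spin":-71.6},{"fingers":-1,"x":0.223,"y":0,"z":0.334,"spin":-71.6},{"fingers":-1,"x":0.223,"y":0,"z":0.334,"spin":-71.6},{"fingers":-1,"x":0.223,"y":0,"z":0.334,"spin":-71.6},{"fingers":-1,"x":0.223,"y":0,"z":0.334,"spin":-71.6}]'; python3 - <<'E'
from h import *
go(*TL,.14,69)
p,P=cloud("wrist");c=cams.get_calibration("wrist");cv2.imwrite("pics/w1.png",p[:,:,::-1]);np.savez("pics/w1.npz",p=p,P=P)
go(*TL,.14,69)
E
```

```text
time_s: 2.1
ee_pos: [0.6317, 0.1187, 0.2232]
eef_rot: [-1.569, 0.001, 1.2]
force: [0.2, 0.2, -0.0]
grip_width: 0.0001
xyz mm [ 2.1 83.2  1.5] spin -0.2 | at [0.6317 0.1187 0.2232] yaw 68.8 F [ 0.18  0.15 -0.01] t 2.1 w 0.0001
xyz mm [ 2.9 83.7  1.6] spin -0.4 | at [0.6314 0.118  0.2237] yaw 68.6 F [-0.12 -1.41  0.23] t 2.15 w 0.0004
```

View pics/w1.png

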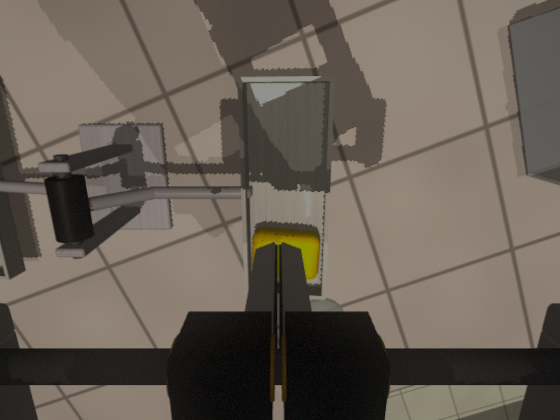

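The wrist view shows the left tray at columns 243–329 and rows 78–295, with the soap at (287,252) and the axle at (68,208). I'll refine the tray position from this cloud.

```bash
python3 - <<'E'
from h import *
P=np.load("pics/w1.npz")['P'];x,y,z=[P[...,i] for i in range(3)]
v,u=np.mgrid[0:420,0:560]
for lo,hi,t in((.05,.1,'tray'),(.075,.1,'rim')):
    m=((z>lo)&(z<hi)&(u>225)&(u<345)&(v<225)).astype(np.uint8)
    if t=='tray': m=cv2.morphologyEx(m,cv2.MORPH_OPEN,np.ones((13,13),np.uint8))
    Q=P[m>0];q=np.c_[(Q[:,:2]-S)@EX,(Q[:,:2]-S)@EY]
    print(t,len(Q),'standframe x',np.round(np.percentile(q[:,0],[1,99]),4),'y',np.round(np.percentile(q[:,1],[.5,2,50,98,99.5]),4),np.round(np.percentile(Q[:,2],[2,50,98]),4), cv2.minAreaRect((Q[:,:2]*1000).astype(np.float32)))
m=(z>.058)&(z<.075)&(u>255)&(u<315)&(v>100)&(v<215);Q=P[m]
q=np.c_[(Q[:,:2]-S)@EX,(Q[:,:2]-S)@EY,np.ones(len(Q))];print('floor plane',np.linalg.lstsq(q,Q[:,2],rcond=None)[0],Q.mean(0))
m=(z>.1)&(u<100)&(u>35)&(v>140)&(v<265);Q=P[m];q=np.c_[(Q[:,:2]-S)@EX,(Q[:,:2]-S)@EY];print('axle/uprights',len(Q),q.min(0),q.max(0),np.percentile(Q[:,2],[5,50,95]))
E
```

```text
tray 13237 standframe x [-0.102   0.0295] y [0.1233 0.1342 0.1731 0.2114 0.2126] [0.0613 0.0666 0.0883] ((596.440673828125, 130.29684448242188), (94.45233917236328, 136.21047973632812), 68.34741973876953)
rim 2051 standframe x [-0.1033  0.0232] y [0.1337 0.1339 0.1715 0.2129 0.2132] [0.0762 0.0825 0.0893] ((596.025634765625, 138.26641845703125), (79.60745239257812, 129.74163818359375), 68.78825378417969)
floor plane [0.00127814 0.12179489 0.04440247] [0.6013971  0.13690125 0.06556081]
axle/uprights 4132 [-0.04545239 -0.01576835] [0.04126179 0.01714834] [0.10636316 0.12485417 0.1288589 ]
```

```bash
cat >> h.py <<'E'
def avg(n=16):
    F=[];p=[]
    for i in range(n):
        cams.camera("top");o=get_obs();F.append(o['force']);p.append(o['ee_pos'])
    F=np.array(F);print('F mean',np.round(F.mean(0),3),'sd',np.round(F.std(0),2),'pos',np.round(np.mean(p,0),4),'t',o['time_s'])
E
python3 -c "
from h import *
avg(16)"
python3 -m handwheel '[{"fingers":-1,"x":0.0015,"y":0.04,"z":0.0015,"spin":0},{"fingers":-1,"x":0.0015,"y":0.085,"z":0.0015,"spin":0},{"fingers":-1,"x":0.0015,"y":0.12,"z":0.0015,"spin":0},{"fingers":-1,"x":0.0015,"y":0.133,"z":0.0015,"spin":0},{"fingers":-1,"x":0.0015,"y":0.138,"z":0.0015,"spin":0},{"fingers":-1,"x":0.0015,"y":0.143,"z":0.0015,"spin":0},{"fingers":-1,"x":0.0015,"y":0.148,"z":0.0015,"spin":0},{"fingers":-1,"x":0.0015,"y":0.153,"z":0.0015,"spin":0},{"fingers":-1,"x":0.0015,"y":0.157,"z":0.0015,"spin":0},{"fingers":-1,"x":0.0015,"y":0.160,"z":0.0015,"spin":0}]'
python3 -c "
from h import *
avg(24)
p,P=cloud('scene');np.savez('pics/sP.npz',p=p,P=P)
go(*TL,.064,69)
for k,e in (('L',EY*.17-EX*.06),('L2',EY*.17-EX*.04),('R',-EY*.17-EX*.05),('R2',-EY*.17-EX*.02)):
    q=S+e;m=np.hypot(P[...,0]-q[0],P[...,1]-q[1])<.012;print(k,np.round(np.nanmedian(P[m][:,2]),4),m.sum())
"
```

```text
F mean [ 0.133 -0.046  0.179] sd [0.57 0.46 0.44] pos [0.6314 0.1186 0.2247] t 2.95
time_s: 3.95
ee_pos: [0.6318, 0.1203, 0.0672]
eef_rot: [-1.575, -0.001, 1.201]
force: [-3.8, -5.6, 8.8]
grip_width: 0.0007
F mean [-2.763 -4.77   7.213] sd [0.73 0.67 0.58] pos [0.6319 0.1205 0.0674] t 5.15
xyz mm [0.2 3.4 1.1] spin -0.2 | at [0.6319 0.1206 0.0674] yaw 68.8 F [-2.66 -5.26  8.24] t 5.2 w 0.0002
L 0.3891 63
L2 0.34 12
R 0.043 30
R2 0.0425 29
```

```bash

python3 -m handwheel '[{"fingers":-1,"x":0,"y":0.002,"z":0,"spin":0},{"fingers":-1,"x":0,"y":0.004,"z":0,"spin":0},{"fingers":-1,"x":0,"y":0.006,"z":0,"spin":0},{"fingers":-1,"x":-0.0005,"y":0.006,"z":0,"spin":0},{"fingers":-1,"x":-0.001,"y":0.005,"z":0,"spin":0},{"fingers":-1,"x":-0.0015,"y":0.004,"z":0,"spin":0},{"fingers":-1,"x":-0.0015,"y":0.003,"z":0,"spin":0},{"fingers":-1,"x":-0.0015,"y":0.003,"z":0,"spin":0},{"fingers":-1,"x":-0.0015,"y":0.003,"z":0,"spin":0},{"fingers":-1,"x":-0.0015,"y":0.003,"z":0,"spin":0}]'
python3 -c "
from h import *
avg(30)
p,P=cloud('scene');cv2.imwrite('pics/s1.png',p[100:300,150:350,::-1].repeat(3,0).repeat(3,1))
go(*TL,.064,69)
for k,e in (('R',-EY*.17-EX*.05),('R2',-EY*.17-EX*.02)):
    q=S+e;m=np.hypot(P[...,0]-q[0],P[...,1]-q[1])<.012;print(k,np.round(np.nanmedian(P[m][:,2]),4),m.sum())
"
```

```text
time_s: 6.2
ee_pos: [0.6307, 0.1196, 0.0622]
eef_rot: [-1.573, -0.001, 1.201]
force: [4.3, 0.2, 5.0]
grip_width: 0.0003
F mean [ 4.374 -0.021  5.11 ] sd [0.4  0.48 0.49] pos [0.6306 0.1196 0.0621] t 7.7
xyz mm [ 1.6 -1.9  0.3] spin -0.2 | at [0.6306 0.1196 0.0621] yaw 68.8 F [3.83 1.04 5.06] t 7.75 w 0.0007
R 0.0464 41
R2 0.0469 38
```

```bash

python3 -m handwheel '[{"fingers":-1,"x":0.0,"y":-0.01,"z":0,"spin":0},{"fingers":-1,"x":0,"y":-0.025,"z":0,"spin":0},{"fingers":-1,"x":0,"y":-0.06,"z":0,"spin":0},{"fingers":-1,"x":0,"y":-0.11,"z":0,"spin":0},{"fingers":-1,"x":0,"y":-0.163,"z":0,"spin":0},{"fingers":-1,"x":-0.05,"y":-0.163,"z":0,"spin":0},{"fingers":-1,"x":-0.1,"y":-0.163,"z":0,"spin":0},{"fingers":-0.2,"x":-0.15,"y":-0.163,"z":0,"spin":0},{"fingers":0.4,"x":-0.2,"y":-0.163,"z":0,"spin":0},{"fingers":0.4,"x":-0.25,"y":-0.163,"z":0,"spin":0}]'
python3 -c "
from h import *
go(.4605,-.369,.225,69)"
```

```text
time_s: 8.75
ee_pos: [0.5383, -0.1149, 0.2255]
eef_rot: [-1.571, 0.0, 1.201]
force: [0.5, 0.2, 0.1]
grip_width: 0.0213
xyz mm [-265.1    0.6  -19.3] spin -0.2 | at [ 0.5383 -0.1149  0.2255] yaw 68.8 F [0.47 0.24 0.09] t 8.75 w 0.0213
```

```bash

python3 -m handwheel '[{"fingers":0.4,"x":-0.05,"y":0,"z":-0.004,"spin":0},{"fingers":0.4,"x":-0.1,"y":0,"z":-0.008,"spin":0},{"fingers":0.4,"x":-0.15,"y":0,"z":-0.012,"spin":0},{"fingers":0.4,"x":-0.2,"y":0,"z":-0.016,"spin":0},{"fingers":0.4,"x":-0.245,"y":0,"z":-0.019,"spin":0},{"fingers":0.4,"x":-0.263,"y":0.01,"z":-0.019,"spin":0},{"fingers":0.4,"x":-0.263,"y":0.04,"z":-0.019,"spin":0},{"fingers":0.4,"x":-0.263,"y":0.058,"z":-0.019,"spin":0},{"fingers":0.4,"x":-0.263,"y":0.058,"z":-0.019,"spin":0},{"fingers":0.4,"x":-0.263,"y":0.058,"z":-0.019,"spin":0}]'
python3 -c "
from h import *
p,P=cloud('scene');cams.camera('top')
print(cap(P,(.4605,-.369),.14,.03))
go(.4605,-.369,.121,69)"
```

```text
time_s: 9.75
ee_pos: [0.4625, -0.365, 0.1674]
eef_rot: [-1.571, 0.0, 1.201]
force: [0.6, 0.5, 0.0]
grip_width: 0.0657
[ 0.4675 -0.3704  0.1391  0.4681 -0.3717  0.1392 17.    ]
xyz mm [-4.2 47.   0.9] spin -0.2 | at [ 0.4628 -0.3654  0.168 ] yaw 68.8 F [-0.89 -1.04 -0.3 ] t 9.85 w 0.0659
```

```bash

python3 -m handwheel '[{"fingers":0.4,"x":-0.004,"y":0.0,"z":0.001,"spin":0},{"fingers":0.4,"x":-0.004,"y":0.02,"z":0.001,"spin":0},{"fingers":0.4,"x":-0.004,"y":0.04,"z":0.001,"spin":0},{"fingers":0.4,"x":-0.004,"y":0.046,"z":0.001,"spin":0},{"fingers":-0.2,"x":-0.004,"y":0.046,"z":0.001,"spin":0},{"fingers":-0.6,"x":-0.004,"y":0.046,"z":0.001,"spin":0},{"fingers":-1,"x":-0.004,"y":0.046,"z":0.001,"spin":0},{"fingers":-1,"x":-0.004,"y":0.046,"z":0.001,"spin":0},{"fingers":-1,"x":-0.004,"y":0.046,"z":0.001,"spin":0},{"fingers":-1,"x":-0.004,"y":0.046,"z":0.001,"spin":0}]' 30
python3 -c "
from h import *
q=TL-.0*EX
for a in (-.065,-.06):
  go(*(TL+a*EX+.004*EY),.26,69)"
```

```text
time_s: 10.85
ee_pos: [0.4601, -0.3691, 0.1211]
eef_rot: [-1.572, 0.001, 1.201]
force: [-0.2, -1.3, 4.8]
grip_width: 0.0297
xyz mm [ 522.6 -139.3   82.9] spin -0.2 | at [ 0.4601 -0.3691  0.1211] yaw 68.8 F [-0.25 -1.33  4.79] t 10.85 w 0.0297
xyz mm [ 522.6 -139.3   77.9] spin -0.2 | at [ 0.4601 -0.3691  0.1211] yaw 68.8 F [-0.25 -1.33  4.79] t 10.85 w 0.0297
```

```bash

python3 -m handwheel '[{"fingers":-1,"x":0,"y":-0.03,"z":0,"spin":0},{"fingers":-1,"x":0,"y":-0.08,"z":0,"spin":0},{"fingers":-1,"x":0,"y":-0.13,"z":0,"spin":0},{"fingers":-1,"x":0,"y":-0.17,"z":0.0,"spin":0},{"fingers":-1,"x":0.03,"y":-0.17,"z":0.01,"spin":0},{"fingers":-1,"x":0.075,"y":-0.17,"z":0.02,"spin":0},{"fingers":-1,"x":0.12,"y":-0.17,"z":0.03,"spin":0},{"fingers":-1,"x":0.165,"y":-0.17,"z":0.04,"spin":0},{"fingers":-1,"x":0.21,"y":-0.17,"z":0.05,"spin":0},{"fingers":-1,"x":0.255,"y":-0.17,"z":0.06,"spin":0}]'
python3 -c "
from h import *
go(*(TL-.062*EX+.006*EY),.25,69)"
```

```text
time_s: 11.85
ee_pos: [0.4958, -0.1074, 0.29]
eef_rot: [-1.57, -0.0, 1.201]
force: [0.2, -0.0, -4.8]
grip_width: 0.0294
xyz mm [267.7  40.1  18.7] spin -0.2 | at [ 0.4958 -0.1074  0.29  ] yaw 68.8 F [ 0.16 -0.   -4.78] t 11.85 w 0.0294
```

```bash

python3 -m handwheel '[{"fingers":-1,"x":0.045,"y":0,"z":0.005,"spin":0},{"fingers":-1,"x":0.09,"y":0,"z":0.01,"spin":0},{"fingers":-1,"x":0.135,"y":0,"z":0.014,"spin":0},{"fingers":-1,"x":0.18,"y":0,"z":0.018,"spin":0},{"fingers":-1,"x":0.225,"y":0,"z":0.018,"spin":0},{"fingers":-1,"x":0.255,"y":0.01,"z":0.018,"spin":0},{"fingers":-1,"x":0.265,"y":0.03,"z":0.018,"spin":0},{"fingers":-1,"x":0.265,"y":0.05,"z":0.018,"spin":0},{"fingers":-1,"x":0.265,"y":0.065,"z":0.018,"spin":0},{"fingers":-1,"x":0.265,"y":0.065,"z":0.018,"spin":0}]'
python3 - <<'E'
from h import *
p,P=cloud("wrist");cv2.imwrite("pics/w2.png",p[:,:,::-1]);np.savez("pics/w2.npz",p=p,P=P)
go(*(TL-.062*EX+.006*EY),.19,69)
x,y,z=[P[...,i] for i in range(3)];q=np.stack([(P[...,:2]-S)@EX,(P[...,:2]-S)@EY],-1)
m=(z>.07)&(z<.1)&(q[...,0]<-.09)&(q[...,0]>-.115);Q=q[m];print(len(Q),np.percentile(Q,[1,99],axis=0))
E
```

```text
time_s: 12.85
ee_pos: [0.5742, 0.1442, 0.2227]
eef_rot: [-1.566, 0.003, 1.201]
force: [-0.5, -0.5, -3.8]
grip_width: 0.0293
xyz mm [ 4.7 34.5  1.2] spin -0.2 | at [0.5747 0.1442 0.2245] yaw 68.8 F [ 0.47  0.17 -4.13] t 12.9 w 0.0298
1158 [[-0.11425194  0.13560211]
 [-0.09034461  0.41915025]]
```

View pics/w2.png

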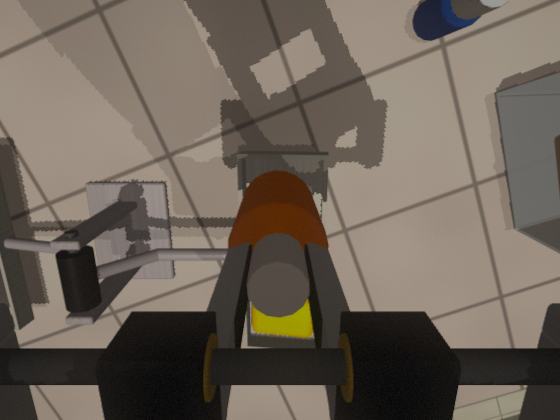

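The wrist view shows the orange bottle held over the tray: its base is near (277,215), and the tray's far edge runs over columns 238–328. So the bottle sits a few mm too far inward, and I'll shift outward by 3.5 mm, lower it, then follow the tray in.

```bash

python3 -m handwheel '[{"fingers":-1,"x":0.0035,"y":0.005,"z":0,"spin":0},{"fingers":-1,"x":0.0035,"y":0.018,"z":0,"spin":0},{"fingers":-1,"x":0.0035,"y":0.03,"z":0,"spin":0},{"fingers":-1,"x":0.0025,"y":0.035,"z":0,"spin":0},{"fingers":-1,"x":0.0012,"y":0.04,"z":0,"spin":0},{"fingers":-1,"x":0,"y":0.045,"z":0,"spin":0},{"fingers":-1,"x":-0.0015,"y":0.05,"z":0,"spin":0},{"fingers":-1,"x":-0.003,"y":0.054,"z":0,"spin":0},{"fingers":-1,"x":-0.0035,"y":0.056,"z":0,"spin":0},{"fingers":-1,"x":-0.0035,"y":0.056,"z":0,"spin":0}]'
python3 - <<'E'
from h import *
avg(14)
go(*(TL-.062*EX),.166,69)
E
```

```text
time_s: 13.9
ee_pos: [0.5739, 0.1409, 0.1693]
eef_rot: [-1.571, 0.0, 1.201]
force: [-1.4, 1.1, 0.1]
grip_width: 0.0295
F mean [-1.911  1.503  0.555] sd [0.49 0.49 0.53] pos [0.574  0.141  0.1695] t 14.6
xyz mm [1.9 3.5 1.7] spin -0.2 | at [0.574  0.141  0.1695] yaw 68.8 F [-1.28  2.23  0.35] t 14.6 w 0.0294
```

```bash

python3 -m handwheel '[{"fingers":-0.2,"x":0,"y":0,"z":0,"spin":0},{"fingers":0.5,"x":0,"y":0,"z":0,"spin":0},{"fingers":0.5,"x":0,"y":0,"z":0,"spin":0},{"fingers":0.5,"x":0,"y":0,"z":0,"spin":0},{"fingers":0.5,"x":0,"y":-0.02,"z":0,"spin":0},{"fingers":0.5,"x":0,"y":-0.05,"z":0,"spin":0},{"fingers":0.5,"x":0,"y":-0.09,"z":0,"spin":0},{"fingers":0.5,"x":0,"y":-0.13,"z":0,"spin":0},{"fingers":0.5,"x":0.045,"y":-0.13,"z":0,"spin":0},{"fingers":0.5,"x":0.09,"y":-0.13,"z":0,"spin":0}]'
python3 - <<'E'
from h import *
p,P=cloud("scene");cv2.imwrite("pics/s2.png",p[90:310,130:400,::-1].repeat(2,0).repeat(2,1));
x,y,z=[P[...,i] for i in range(3)];q=np.stack([(P[...,:2]-S)@EX,(P[...,:2]-S)@EY],-1)
for s,n in((1,'L'),(-1,'R')):
    m=(abs(s*q[...,1]-.17)<.03)&(abs(q[...,0]+(-.01 if s>0 else .04))<.025)&(z<.09)
    B=np.c_[q[m][:,1],np.ones(m.sum())];print(n,m.sum(),np.round(np.median(z[m]),4),np.round(np.median(q[m],0),3))
print('orange',cap(P,TL-.062*EX,.19,.06),cap(P,TL-.062*EX,.2,.06))
go(.4785,.344,.2,69)
E
```

```text
time_s: 15.6
ee_pos: [0.6072, 0.2254, 0.3015]
eef_rot: [-1.574, -0.002, 1.199]
force: [0.4, -1.5, 0.2]
grip_width: 0.0706
L 349 0.0614 [0.009 0.179]
R 206 0.0281 [-0.041 -0.172]
orange [ 0.5737  0.1331  0.19    0.5766  0.1412  0.1902 41.    ] [  0.57     0.1326   0.1995   0.5716   0.1346   0.2005 100.    ]
xyz mm [ 58.8  98.9 161. ] spin -0.1 | at [0.6076 0.2312 0.2988] yaw 68.9 F [1.11 5.12 0.28] t 15.65 w 0.0705
```

View pics/s2.png

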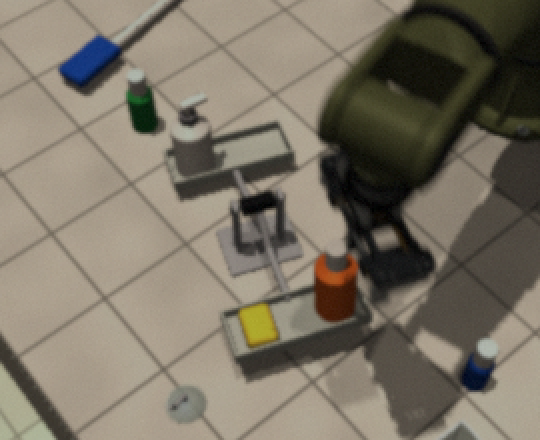

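The scene crop shows the orange bottle standing in the left tray at (336,285) beside the soap at (260,325), with the pump still in the right tray. I'll check whether the rocker has settled.

```bash
cat >> h.py <<'E'
def tilt(n,P=None,load=True):
    if P is None: P=cloud(n)[1]
    z=P[...,2];q=np.stack([(P[...,:2]-S)@EX,(P[...,:2]-S)@EY],-1);r={}
    for s,k,x0 in((1,'L',.01),(-1,'R',-.04)):
        m=(abs(s*q[...,1]-.17)<.02)&(abs(q[...,0]-x0)<.02)&(z<.085)&(z>.01)
        r[k]=(np.median(q[m][:,1]),np.median(z[m]),m.sum())
    print(n,{k:np.round(v,4).tolist() for k,v in r.items()},'slope',round((r['L'][1]-r['R'][1])/(r['L'][0]-r['R'][0]),4),get_obs()['time_s'])
    return P
E
python3 - <<'E'
from h import *
print('initial, stop .12:');tilt("scene",np.load("pics/sceneP.npy"));tilt("top",np.load("pics/topP.npy"))
P=tilt("scene")
z=P[...,2];q=np.stack([(P[...,:2]-S)@EX,(P[...,:2]-S)@EY],-1)
m=(np.hypot(q[...,0]+.062,q[...,1]-.165)<.05)&(z>.185)
print('cap',m.sum(),q[m].min(0),q[m].max(0),z[m].max())
T=tilt("top")
z=T[...,2];q=np.stack([(T[...,:2]-S)@EX,(T[...,:2]-S)@EY],-1)
m=(np.hypot(q[...,0]+.062,q[...,1]-.165)<.05)&(z>.19)&(z<.215)
print('cap',m.sum(),q[m].min(0),q[m].max(0),z[m].max())
E
```

```text
initial, stop .12:
scene {'L': [0.1701, 0.0656, 157.0], 'R': [-0.1704, 0.025, 101.0]} slope 0.119 15.65
top {'L': [0.1694, 0.0646, 115.0], 'R': [-0.1704, 0.0249, 105.0]} slope 0.1166 15.65
scene {'L': [0.1698, 0.0625, 164.0], 'R': [-0.1707, 0.0288, 107.0]} slope 0.0991 15.7
cap 837 [-0.11109124  0.14507173] [-0.02621458  0.21401626] 0.5916919617808724
top {'L': [0.1697, 0.0617, 112.0], 'R': [-0.1696, 0.0264, 109.0]} slope 0.1038 15.75
cap 60 [-0.07427062  0.14429568] [-0.04522989  0.17182051] 0.2142273064299849
```

```bash

python3 -m handwheel '[{"fingers":0.4,"x":0.06,"y":0,"z":0.04,"spin":0},{"fingers":0.4,"x":0.06,"y":0.01,"z":0.08,"spin":0},{"fingers":0.4,"x":0.06,"y":0.03,"z":0.12,"spin":0},{"fingers":0.4,"x":0.06,"y":0.06,"z":0.155,"spin":0},{"fingers":0.4,"x":0.06,"y":0.1,"z":0.161,"spin":0},{"fingers":0.4,"x":0.06,"y":0.14,"z":0.161,"spin":0},{"fingers":0.4,"x":0.06,"y":0.15,"z":0.161,"spin":0},{"fingers":0.4,"x":0.06,"y":0.15,"z":0.161,"spin":0},{"fingers":0.4,"x":0.06,"y":0.15,"z":0.161,"spin":0},{"fingers":0.4,"x":0.06,"y":0.15,"z":0.161,"spin":0}]'
python3 - <<'E'
from h import *
tilt("scene");tilt("top");tilt("scene");T=tilt("top")
z=T[...,2];q=np.stack([(T[...,:2]-S)@EX,(T[...,:2]-S)@EY],-1)
m=(np.hypot(q[...,0]+.062,q[...,1]-.165)<.05)&(z>.19)&(z<.215)
print('cap',m.sum(),q[m].min(0),q[m].max(0),z[m].max())
go(.4785,.344,.091,69)
E
```

```text
time_s: 16.75
ee_pos: [0.479, 0.3392, 0.1515]
eef_rot: [-1.573, -0.002, 1.2]
force: [-0.3, 0.1, 0.6]
grip_width: 0.0658
scene {'L': [0.1711, 0.0638, 163.0], 'R': [-0.1699, 0.027, 101.0]} slope 0.1078 16.8
top {'L': [0.1704, 0.0635, 108.0], 'R': [-0.1699, 0.0258, 109.0]} slope 0.1105 16.85
scene {'L': [0.1703, 0.0636, 162.0], 'R': [-0.1704, 0.0272, 104.0]} slope 0.1069 16.9
top {'L': [0.1699, 0.0628, 114.0], 'R': [-0.1704, 0.0255, 108.0]} slope 0.1096 16.95
cap 59 [-0.07415715  0.14415241] [-0.04594507  0.1732595 ] 0.21473758846505486
xyz mm [ 4.5 59.3  1.7] spin -0.2 | at [0.4784 0.3391 0.1503] yaw 68.8 F [ 0.64 -0.06  1.18] t 16.95 w 0.0659
```

```bash

python3 -m handwheel '[{"fingers":0.4,"x":0.0045,"y":0.0,"z":0.0015,"spin":0},{"fingers":0.4,"x":0.0045,"y":0.03,"z":0.0015,"spin":0},{"fingers":0.4,"x":0.0045,"y":0.052,"z":0.0015,"spin":0},{"fingers":0.4,"x":0.0045,"y":0.059,"z":0.0015,"spin":0},{"fingers":-0.2,"x":0.0045,"y":0.059,"z":0.0015,"spin":0},{"fingers":-0.6,"x":0.0045,"y":0.059,"z":0.0015,"spin":0},{"fingers":-1,"x":0.0045,"y":0.059,"z":0.0015,"spin":0},{"fingers":-1,"x":0.0045,"y":0.059,"z":0.0015,"spin":0},{"fingers":-1,"x":0.0045,"y":0.059,"z":0.0015,"spin":0},{"fingers":-1,"x":0.0045,"y":0.059,"z":0.0015,"spin":0}]' 20
python3 -c "
from h import *
tilt('scene');tilt('top')
go(*(TL+.0*EX+.018*EY),.2,69)"
```

```text
time_s: 17.95
ee_pos: [0.4785, 0.3439, 0.091]
eef_rot: [-1.571, -0.001, 1.201]
force: [-0.1, -1.3, 4.1]
grip_width: 0.0294
scene {'L': [0.1713, 0.0637, 159.0], 'R': [-0.1701, 0.0276, 99.0]} slope 0.1057 18.0
top {'L': [0.1702, 0.0619, 108.0], 'R': [-0.1698, 0.0249, 109.0]} slope 0.1089 18.05
xyz mm [-134.5 -109.  -222.6] spin -0.2 | at [0.4785 0.3439 0.091 ] yaw 68.8 F [0.   0.35 5.11] t 18.05 w 0.0294
```

```bash

python3 -m handwheel '[{"fingers":-1,"x":0,"y":-0.03,"z":0,"spin":0},{"fingers":-1,"x":0,"y":-0.07,"z":0,"spin":0},{"fingers":-1,"x":0,"y":-0.11,"z":0,"spin":0},{"fingers":-1,"x":0,"y":-0.115,"z":-0.04,"spin":0},{"fingers":-1,"x":0,"y":-0.115,"z":-0.085,"spin":0},{"fingers":-1,"x":0,"y":-0.115,"z":-0.13,"spin":0},{"fingers":-1,"x":0,"y":-0.115,"z":-0.175,"spin":0},{"fingers":-1,"x":0,"y":-0.115,"z":-0.215,"spin":0},{"fingers":-1,"x":-0.02,"y":-0.115,"z":-0.223,"spin":0},{"fingers":-1,"x":-0.05,"y":-0.115,"z":-0.223,"spin":0}]'
python3 -c "
from h import *
go(*(TL+.002*EX+.015*EY),.2,69)"
```

```text
time_s: 19.05
ee_pos: [0.6689, 0.2157, 0.2028]
eef_rot: [-1.569, 0.002, 1.201]
force: [-0.2, 1.0, 0.1]
grip_width: 0.0296
xyz mm [-86.8   2.9  -0.7] spin -0.2 | at [0.6689 0.2157 0.2028] yaw 68.8 F [-0.23  0.97  0.12] t 19.05 w 0.0296
```

```bash

python3 -m handwheel '[{"fingers":-1,"x":-0.035,"y":0,"z":0,"spin":0},{"fingers":-1,"x":-0.07,"y":0,"z":0,"spin":0},{"fingers":-1,"x":-0.084,"y":0,"z":0,"spin":0},{"fingers":-1,"x":-0.084,"y":0,"z":0,"spin":0},{"fingers":-1,"x":-0.084,"y":0.01,"z":0,"spin":0},{"fingers":-1,"x":-0.084,"y":0.015,"z":0,"spin":0},{"fingers":-1,"x":-0.084,"y":0.015,"z":0,"spin":0},{"fingers":-1,"x":-0.084,"y":0.015,"z":0,"spin":0},{"fingers":-1,"x":-0.084,"y":0.015,"z":0,"spin":0},{"fingers":-1,"x":-0.084,"y":0.015,"z":0,"spin":0}]'
python3 -c "
from h import *
p,P=cloud('wrist');cv2.imwrite('pics/w3.png',p[:,:,::-1])
go(*(TL+.002*EX+.015*EY),.16,69)"
```

```text
time_s: 20.05
ee_pos: [0.6379, 0.1384, 0.1907]
eef_rot: [-1.571, -0.0, 1.201]
force: [0.1, 0.4, -1.4]
grip_width: 0.0294
xyz mm [-3.5 30.7 -1.7] spin -0.2 | at [0.6378 0.1384 0.1907] yaw 68.8 F [ 0.63  0.41 -0.17] t 20.1 w 0.0296
```

View pics/w3.png

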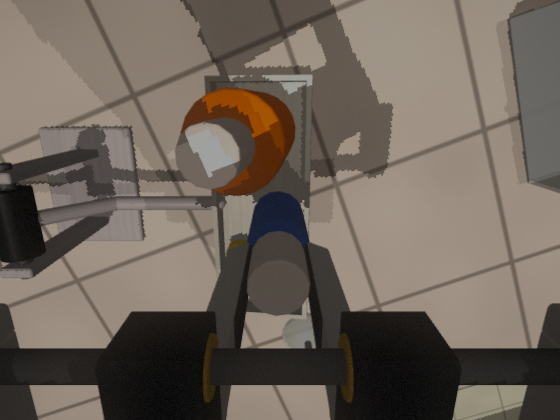

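The wrist view shows the blue bottle at (278,225) just inside the outer wall (column about 303). Orange is upright at (240,140) and the soap edge shows at (236,245). I'll shift 5 mm inward and lower.

```bash

python3 -m handwheel '[{"fingers":-1,"x":-0.005,"y":0,"z":0,"spin":0},{"fingers":-1,"x":-0.005,"y":0.011,"z":0,"spin":0},{"fingers":-1,"x":-0.005,"y":0.022,"z":0,"spin":0},{"fingers":-1,"x":-0.006,"y":0.027,"z":0,"spin":0},{"fingers":-1,"x":-0.007,"y":0.032,"z":0,"spin":0},{"fingers":-1,"x":-0.008,"y":0.037,"z":0,"spin":0},{"fingers":-1,"x":-0.009,"y":0.042,"z":0,"spin":0},{"fingers":-1,"x":-0.009,"y":0.046,"z":0,"spin":0},{"fingers":-1,"x":-0.009,"y":0.046,"z":0,"spin":0},{"fingers":-1,"x":-0.009,"y":0.046,"z":0,"spin":0}]'
python3 -c "
from h import *
avg(10);tilt('scene');tilt('top')"
```

```text
time_s: 21.1
ee_pos: [0.6345, 0.13, 0.1445]
eef_rot: [-1.571, -0.0, 1.201]
force: [-1.4, 0.8, 0.5]
grip_width: 0.0293
F mean [-0.483  0.425 -0.185] sd [0.56 0.5  0.5 ] pos [0.6346 0.1299 0.1446] t 21.6
scene {'L': [0.1743, 0.0537, 78.0], 'R': [-0.1751, 0.0381, 77.0]} slope 0.0447 21.65
top {'L': [nan, nan, 0.0], 'R': [-0.1698, 0.0375, 110.0]} slope nan 21.7
  return _methods._mean(a, axis=axis, dtype=dtype,
  ret = ret.dtype.type(ret / rcount)
```

```bash

python3 -m handwheel '[{"fingers":-0.2,"x":0,"y":0,"z":0,"spin":0},{"fingers":0.3,"x":0,"y":0,"z":0,"spin":0},{"fingers":0.3,"x":0,"y":0,"z":0,"spin":0},{"fingers":0.3,"x":0,"y":-0.015,"z":0,"spin":0},{"fingers":0.3,"x":0,"y":-0.05,"z":0,"spin":0},{"fingers":0.3,"x":0,"y":-0.09,"z":0,"spin":0},{"fingers":0.3,"x":0,"y":-0.13,"z":0,"spin":0},{"fingers":0.3,"x":0.04,"y":-0.13,"z":0,"spin":0},{"fingers":0.3,"x":0.08,"y":-0.13,"z":0,"spin":0},{"fingers":0.3,"x":0.12,"y":-0.13,"z":0,"spin":0}]'
cat >> h.py <<'E'
def bottles(n,P):
    z=P[...,2];q=np.stack([(P[...,:2]-S)@EX,(P[...,:2]-S)@EY],-1)
    for k,x0,lo,hi in(("orange",-.06,.178,.22),("blue",.002,.148,.172)):
        m=(abs(q[...,0]-x0)<.022)&(abs(q[...,1]-.168)<.04)&(z>lo)&(z<hi)
        if m.sum():print(n,k,m.sum(),np.round(np.r_[q[m].min(0),q[m].max(0)],4),round(float(z[m].mean()),4))
def tiltR(n,P):
    "slope from right tray floor only (level .045 at y=-.17), and pump top"
    z=P[...,2];q=np.stack([(P[...,:2]-S)@EX,(P[...,:2]-S)@EY],-1)
    for k,sg,x0 in(('R',-1,-.04),('L',1,.027),('Rrim',-1,-.1)):
        m=(abs(sg*q[...,1]-.17)<(.02))&(abs(q[...,0]-x0)<(.02 if k=='R' else .004))&(z<.085)&(z>.01)
        if m.sum():print(n,k,m.sum(),np.round(np.median(q[m],0),4),np.round(np.median(z[m]),4))
E
python3 - <<'E'
from h import *
for i in range(10): cams.camera('top')
for n in('scene','top','scene','top'):
    P=cloud(n)[1];tiltR(n,P);bottles(n,P)
go(*TL,.3)
E
```

```text
time_s: 22.7
ee_pos: [0.6782, 0.2429, 0.2764]
eef_rot: [-1.572, -0.001, 1.2]
force: [-0.6, -0.2, 0.5]
grip_width: 0.0612
scene R 107 [-0.0401 -0.17  ] 0.0383
scene L 32 [0.027  0.1697] 0.0524
scene Rrim 32 [-0.0993 -0.1718] 0.0507
scene blue 107 [-0.0131  0.159   0.0135  0.1895] 0.1606
top R 109 [-0.0396 -0.17  ] 0.0384
top L 20 [0.0286 0.1648] 0.0497
top Rrim 17 [-0.1004 -0.1696] 0.0526
top orange 59 [-0.0748  0.1483 -0.0465  0.1771] 0.1908
top blue 54 [-0.0144  0.1601  0.0137  0.1868] 0.1625
scene R 102 [-0.0399 -0.1694] 0.0386
scene L 32 [0.0268 0.1709] 0.0527
scene Rrim 33 [-0.0993 -0.1674] 0.0492
scene blue 106 [-0.014   0.158   0.0136  0.1891] 0.1607
top R 111 [-0.0396 -0.1699] 0.0375
top L 19 [0.0275 0.165 ] 0.0508
top Rrim 17 [-0.1003 -0.1705] 0.0522
top orange 58 [-0.0753  0.1487 -0.0465  0.1764] 0.1912
top blue 52 [-0.0141  0.1595  0.0116  0.1875] 0.1613
xyz mm [-129.1  -25.4    0.3] spin 0 | at [0.6779 0.2414 0.2746] yaw 68.8 F [ 0.07 -0.16 -0.57] t 23.4 w 0.0612
```

The rocker rests at about +0.041 with orange + blue and was at +0.108 with orange alone. The shift of 0.067 for about 105 g puts the remaining deficit at about 64 g, which means roughly 562 g total. Orange + green (about 600 g, placed slightly inward) should sit much closer to level, so I'll take blue back out first.

```bash

python3 -m handwheel '[{"fingers":0.3,"x":-0.04,"y":0,"z":0,"spin":0},{"fingers":0.3,"x":-0.08,"y":0,"z":0,"spin":0},{"fingers":0.3,"x":-0.115,"y":0,"z":0,"spin":0},{"fingers":0.3,"x":-0.127,"y":0.01,"z":0,"spin":0},{"fingers":0.3,"x":-0.127,"y":0.05,"z":0,"spin":0},{"fingers":0.3,"x":-0.127,"y":0.08,"z":0,"spin":0},{"fingers":0.3,"x":-0.127,"y":0.095,"z":0,"spin":0},{"fingers":0.3,"x":-0.127,"y":0.1,"z":0,"spin":0},{"fingers":0.3,"x":-0.127,"y":0.1,"z":0,"spin":0},{"fingers":0.3,"x":-0.127,"y":0.1,"z":0,"spin":0}]'
python3 -c "
from h import *
go(*(S+.1735*EY),.144,69)"
```

```text
time_s: 24.4
ee_pos: [0.6326, 0.1235, 0.1761]
eef_rot: [-1.573, -0.001, 1.201]
force: [-0.0, 0.3, 0.1]
grip_width: 0.0612
xyz mm [ 0.8 32.1  0.8] spin -0.2 | at [0.6326 0.1235 0.1761] yaw 68.8 F [-0.    0.3   0.06] t 24.4 w 0.0612
```

Grasp blue, then lift slowly.

```bash

python3 -m handwheel '[{"fingers":0.3,"x":0.001,"y":0.016,"z":0,"spin":0},{"fingers":0.3,"x":0.001,"y":0.031,"z":0,"spin":0},{"fingers":0.3,"x":0.001,"y":0.031,"z":0,"spin":0},{"fingers":-0.1,"x":0.001,"y":0.031,"z":0,"spin":0},{"fingers":-0.3,"x":0.001,"y":0.031,"z":0,"spin":0},{"fingers":-0.5,"x":0.001,"y":0.031,"z":0,"spin":0},{"fingers":-1,"x":0.001,"y":0.031,"z":0,"spin":0},{"fingers":-1,"x":0.001,"y":0.031,"z":0,"spin":0},{"fingers":-1,"x":0.001,"y":0.031,"z":0,"spin":0},{"fingers":-1,"x":0.001,"y":0.031,"z":0,"spin":0}]' 20
python3 -m handwheel '[{"fingers":-1,"x":0.002,"y":-0.01,"z":0,"spin":0},{"fingers":-1,"x":0.003,"y":-0.025,"z":0,"spin":0},{"fingers":-1,"x":0.003,"y":-0.05,"z":0,"spin":0},{"fingers":-1,"x":0.003,"y":-0.075,"z":0,"spin":0},{"fingers":-1,"x":0.035,"y":-0.085,"z":0,"spin":0},{"fingers":-1,"x":0.075,"y":-0.085,"z":0,"spin":0},{"fingers":-1,"x":0.115,"y":-0.085,"z":0,"spin":0},{"fingers":-1,"x":0.145,"y":-0.085,"z":0.03,"spin":0},{"fingers":-1,"x":0.145,"y":-0.085,"z":0.07,"spin":0},{"fingers":-1,"x":0.145,"y":-0.085,"z":0.115,"spin":0}]'
python3 -c "
from h import *
go(.4785,.344,.15,69)"
```

```text
time_s: 25.4
ee_pos: [0.6323, 0.1243, 0.1435]
eef_rot: [-1.571, -0.0, 1.201]
force: [1.1, -0.3, -0.8]
grip_width: 0.0297
time_s: 26.4
ee_pos: [0.5765, 0.302, 0.2287]
eef_rot: [-1.571, 0.0, 1.201]
force: [0.8, -0.4, -0.9]
grip_width: 0.0297
xyz mm [  3.8  78.7 106.5] spin -0.2 | at [0.5765 0.302  0.2287] yaw 68.8 F [ 0.84 -0.39 -0.86] t 26.4 w 0.0297
```

```bash

python3 -m handwheel '[{"fingers":-1,"x":0.003,"y":0.02,"z":0.035,"spin":0},{"fingers":-1,"x":0.003,"y":0.04,"z":0.07,"spin":0},{"fingers":-1,"x":0.003,"y":0.06,"z":0.1,"spin":0},{"fingers":-1,"x":0.003,"y":0.09,"z":0.106,"spin":0},{"fingers":-1,"x":0.003,"y":0.11,"z":0.106,"spin":0},{"fingers":-1,"x":0.003,"y":0.125,"z":0.106,"spin":0},{"fingers":-1,"x":0.003,"y":0.132,"z":0.106,"spin":0},{"fingers":-1,"x":0.003,"y":0.135,"z":0.106,"spin":0},{"fingers":-1,"x":0.003,"y":0.1365,"z":0.106,"spin":0},{"fingers":-1,"x":0.003,"y":0.1365,"z":0.106,"spin":0}]'
python3 -c "
from h import *
avg(4)"
```

```text
time_s: 27.4
ee_pos: [0.4802, 0.3422, 0.0926]
eef_rot: [-1.571, -0.001, 1.201]
force: [0.4, 0.1, -1.2]
grip_width: 0.0294
F mean [-0.3    0.218 -0.751] sd [0.28 0.6  0.54] pos [0.4801 0.3422 0.0926] t 27.6
```

Still about 1–2 mm above the bench. I'll lower that, release, and go up.

```bash

python3 -m handwheel '[{"fingers":-1,"x":0,"y":0.001,"z":0,"spin":0},{"fingers":-1,"x":0,"y":0.002,"z":0,"spin":0},{"fingers":-0.4,"x":0,"y":0.002,"z":0,"spin":0},{"fingers":0,"x":0,"y":0.002,"z":0,"spin":0},{"fingers":0.4,"x":0,"y":0.002,"z":0,"spin":0},{"fingers":0.4,"x":0,"y":0.002,"z":0,"spin":0},{"fingers":0.4,"x":0,"y":-0.04,"z":0,"spin":0},{"fingers":0.4,"x":0,"y":-0.09,"z":0,"spin":0},{"fingers":0.4,"x":0,"y":-0.14,"z":0,"spin":0},{"fingers":0.4,"x":0,"y":-0.17,"z":0,"spin":0}]'
python3 - <<'E'
from h import *
for n in('scene','top'):
    P=cloud(n)[1];tilt(n,P);print(cap(P,(.479,.343),.11,.04))
    print('green',cap(P,(.566,-.358),.125,.03))
go(.566,-.3584,.26,69)
E
```

```text
time_s: 28.6
ee_pos: [0.4801, 0.3424, 0.266]
eef_rot: [-1.573, -0.003, 1.201]
force: [0.1, -0.0, 0.2]
grip_width: 0.0657
scene {'L': [0.1705, 0.0636, 161.0], 'R': [-0.168, 0.0275, 103.0]} slope 0.1068 28.65
[ 0.4789  0.3433  0.1085  0.4797  0.3433  0.1095 97.    ]
green [ 0.5656 -0.3582  0.1229  0.5661 -0.3575  0.1241 62.    ]
top {'L': [0.1696, 0.0624, 109.0], 'R': [-0.1698, 0.0258, 107.0]} slope 0.1078 28.7
None
green [ 0.567  -0.359   0.1251  0.5663 -0.3584  0.1242 46.    ]
xyz mm [-622.9    4.5 -333. ] spin -0.2 | at [0.4808 0.3428 0.2667] yaw 68.8 F [0.01 0.51 0.19] t 28.7 w 0.0659
```

```bash

python3 -m handwheel '[{"fingers":0.4,"x":-0.035,"y":0,"z":-0.019,"spin":0},{"fingers":0.4,"x":-0.075,"y":0,"z":-0.04,"spin":0},{"fingers":0.4,"x":-0.115,"y":0,"z":-0.061,"spin":0},{"fingers":0.4,"x":-0.155,"y":0,"z":-0.083,"spin":0},{"fingers":0.4,"x":-0.195,"y":0,"z":-0.104,"spin":0},{"fingers":0.4,"x":-0.235,"y":0,"z":-0.126,"spin":0},{"fingers":0.4,"x":-0.275,"y":0,"z":-0.147,"spin":0},{"fingers":0.4,"x":-0.315,"y":0,"z":-0.168,"spin":0},{"fingers":0.4,"x":-0.355,"y":0,"z":-0.19,"spin":0},{"fingers":0.4,"x":-0.395,"y":0,"z":-0.211,"spin":0}]'
python3 -m handwheel '[{"fingers":0.4,"x":-0.04,"y":0,"z":-0.021,"spin":0},{"fingers":0.4,"x":-0.08,"y":0,"z":-0.042,"spin":0},{"fingers":0.4,"x":-0.12,"y":0,"z":-0.064,"spin":0},{"fingers":0.4,"x":-0.16,"y":0,"z":-0.085,"spin":0},{"fingers":0.4,"x":-0.2,"y":0,"z":-0.107,"spin":0},{"fingers":0.4,"x":-0.226,"y":0,"z":-0.121,"spin":0},{"fingers":0.4,"x":-0.226,"y":0.03,"z":-0.121,"spin":0},{"fingers":0.4,"x":-0.226,"y":0.07,"z":-0.121,"spin":0},{"fingers":0.4,"x":-0.226,"y":0.105,"z":-0.121,"spin":0},{"fingers":0.4,"x":-0.226,"y":0.105,"z":-0.121,"spin":0}]'
python3 -c "
from h import *
cams.camera('top')
go(.566,-.3582,.106,69)"
```

```text
time_s: 29.7
ee_pos: [0.5334, -0.1043, 0.2608]
eef_rot: [-1.569, 0.0, 1.201]
force: [0.7, 1.0, 0.8]
grip_width: 0.0658
time_s: 30.7
ee_pos: [0.5628, -0.3556, 0.1506]
eef_rot: [-1.561, -0.002, 1.201]
force: [-1.1, 0.6, -0.9]
grip_width: 0.0655
xyz mm [-1.1 48.5 -2.9] spin -0.2 | at [ 0.5639 -0.3563  0.1545] yaw 68.8 F [-0.45 -0.01  1.26] t 30.75 w 0.0658
```

```bash

python3 -m handwheel '[{"fingers":0.4,"x":-0.002,"y":0.0,"z":-0.002,"spin":0},{"fingers":0.4,"x":-0.002,"y":0.02,"z":-0.002,"spin":0},{"fingers":0.4,"x":-0.002,"y":0.04,"z":-0.002,"spin":0},{"fingers":0.4,"x":-0.002,"y":0.048,"z":-0.002,"spin":0},{"fingers":-0.1,"x":-0.002,"y":0.048,"z":-0.002,"spin":0},{"fingers":-0.6,"x":-0.002,"y":0.048,"z":-0.002,"spin":0},{"fingers":-1,"x":-0.002,"y":0.048,"z":-0.002,"spin":0},{"fingers":-1,"x":-0.002,"y":0.048,"z":-0.002,"spin":0},{"fingers":-1,"x":-0.002,"y":0.048,"z":-0.002,"spin":0},{"fingers":-1,"x":-0.002,"y":0.048,"z":-0.002,"spin":0}]' 25
python3 -c "
from h import *
go(*(TL+.002*EX+.0*EY),.28,69)"
```

```text
time_s: 31.75
ee_pos: [0.5661, -0.3596, 0.1095]
eef_rot: [-1.572, 0.0, 1.201]
force: [-0.9, 0.2, 2.8]
grip_width: 0.0292
xyz mm [ 471.7 -170.6  111.3] spin -0.2 | at [ 0.5661 -0.3596  0.1095] yaw 68.8 F [-0.87  0.16  2.79] t 31.75 w 0.0292
```

```bash

python3 -m handwheel '[{"fingers":-1,"x":0,"y":-0.03,"z":0,"spin":0},{"fingers":-1,"x":0,"y":-0.075,"z":0,"spin":0},{"fingers":-1,"x":0,"y":-0.12,"z":0,"spin":0},{"fingers":-1,"x":0,"y":-0.165,"z":0,"spin":0},{"fingers":-1,"x":0.02,"y":-0.182,"z":0.005,"spin":0},{"fingers":-1,"x":0.06,"y":-0.182,"z":0.015,"spin":0},{"fingers":-1,"x":0.1,"y":-0.182,"z":0.025,"spin":0},{"fingers":-1,"x":0.14,"y":-0.182,"z":0.035,"spin":0},{"fingers":-1,"x":0.18,"y":-0.182,"z":0.045,"spin":0},{"fingers":-1,"x":0.22,"y":-0.182,"z":0.055,"spin":0}]'
python3 -c "
from h import *
go(*(S+.002*EX+.166*EY),.225,69)"
```

```text
time_s: 32.75
ee_pos: [0.5938, -0.1317, 0.2896]
eef_rot: [-1.569, -0.0, 1.201]
force: [0.5, -0.2, -1.3]
grip_width: 0.0296
xyz mm [245.3  64.7  54.6] spin -0.2 | at [ 0.5938 -0.1317  0.2896] yaw 68.8 F [ 0.55 -0.22 -1.28] t 32.75 w 0.0296
```

```bash

python3 -m handwheel '[{"fingers":-1,"x":0.04,"y":0,"z":0.01,"spin":0},{"fingers":-1,"x":0.08,"y":0,"z":0.02,"spin":0},{"fingers":-1,"x":0.12,"y":0,"z":0.03,"spin":0},{"fingers":-1,"x":0.16,"y":0,"z":0.04,"spin":0},{"fingers":-1,"x":0.2,"y":0,"z":0.05,"spin":0},{"fingers":-1,"x":0.23,"y":0,"z":0.054,"spin":0},{"fingers":-1,"x":0.243,"y":0.02,"z":0.054,"spin":0},{"fingers":-1,"x":0.243,"y":0.045,"z":0.054,"spin":0},{"fingers":-1,"x":0.243,"y":0.065,"z":0.054,"spin":0},{"fingers":-1,"x":0.243,"y":0.08,"z":0.054,"spin":0}]'
python3 -c "
from h import *
p,P=cloud('wrist');cv2.imwrite('pics/w4.png',p[:,:,::-1])
go(*(S+.002*EX+.166*EY),.18,69)"
```

```text
time_s: 33.75
ee_pos: [0.6305, 0.1125, 0.2082]
eef_rot: [-1.568, 0.001, 1.202]
force: [0.1, 0.2, -3.1]
grip_width: 0.0296
xyz mm [ 4.8 26.2  0.4] spin -0.2 | at [0.6302 0.1122 0.2062] yaw 68.8 F [-0.2   0.71 -4.24] t 33.8 w 0.0294
```

View pics/w4.png

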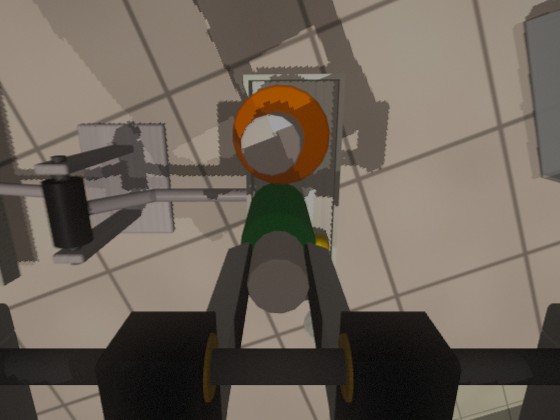

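The wrist view shows green at (278,215) between orange (281,135) and the soap (320,240), a little too far inward. I'll shift outward by 5 mm and lower while following the tray.

```bash

python3 -m handwheel '[{"fingers":-1,"x":0.005,"y":0,"z":-0.001,"spin":0},{"fingers":-1,"x":0.005,"y":0.012,"z":-0.001,"spin":0},{"fingers":-1,"x":0.005,"y":0.025,"z":-0.001,"spin":0},{"fingers":-1,"x":0.005,"y":0.03,"z":-0.001,"spin":0},{"fingers":-1,"x":0.0035,"y":0.035,"z":-0.001,"spin":0},{"fingers":-1,"x":0.002,"y":0.04,"z":-0.001,"spin":0},{"fingers":-1,"x":0.0005,"y":0.045,"z":-0.001,"spin":0},{"fingers":-1,"x":-0.0015,"y":0.05,"z":-0.001,"spin":0},{"fingers":-1,"x":-0.0025,"y":0.053,"z":-0.001,"spin":0},{"fingers":-1,"x":-0.0025,"y":0.053,"z":-0.001,"spin":0}]'
python3 -c "
from h import *
avg(12);P=cloud('scene')[1];tiltR('scene',P);go(*(S+.002*EX+.166*EY),.1545,69)"
```

```text
time_s: 34.8
ee_pos: [0.6317, 0.1087, 0.1575]
eef_rot: [-1.57, 0.0, 1.201]
force: [2.1, 2.3, -2.3]
grip_width: 0.0291
F mean [ 1.887  2.25  -1.181] sd [0.61 0.55 0.37] pos [0.6318 0.1089 0.1581] t 35.4
scene L 44 [0.0264 0.1695] 0.0473
xyz mm [7.2 3.5 3.2] spin -0.2 | at [0.6318 0.1089 0.158 ] yaw 68.8 F [ 0.71  1.83 -0.66] t 35.45 w 0.0298
```

```bash

python3 -m handwheel '[{"fingers":-1,"x":0,"y":0.001,"z":0,"spin":0},{"fingers":-1,"x":0,"y":0.002,"z":0,"spin":0},{"fingers":-0.2,"x":0,"y":0.002,"z":0,"spin":0},{"fingers":0.3,"x":0,"y":0.002,"z":0,"spin":0},{"fingers":0.3,"x":0,"y":0.002,"z":0,"spin":0},{"fingers":0.3,"x":0,"y":-0.02,"z":0,"spin":0},{"fingers":0.3,"x":0,"y":-0.06,"z":0,"spin":0},{"fingers":0.3,"x":0,"y":-0.1,"z":0,"spin":0},{"fingers":0.3,"x":0.04,"y":-0.13,"z":0,"spin":0},{"fingers":0.3,"x":0.08,"y":-0.13,"z":0,"spin":0}]'
python3 -m handwheel '[{"fingers":0.3,"x":0.04,"y":0,"z":0.0,"spin":0},{"fingers":0.3,"x":0.08,"y":0,"z":0,"spin":0},{"fingers":0.3,"x":0.1,"y":0,"z":0,"spin":0},{"fingers":0.3,"x":0.1,"y":0,"z":0,"spin":0},{"fingers":0.3,"x":0.1,"y":0,"z":0,"spin":0},{"fingers":0.3,"x":0.1,"y":0,"z":0,"spin":0},{"fingers":0.3,"x":0.1,"y":0,"z":0,"spin":0},{"fingers":0.3,"x":0.1,"y":0,"z":0,"spin":0},{"fingers":0.3,"x":0.1,"y":0,"z":0,"spin":0},{"fingers":0.3,"x":0.1,"y":0,"z":0,"spin":0}]'
python3 - <<'E'
from h import *
for n in('scene','top','scene','top'):
    p,P=cloud(n);tiltR(n,P)
    z=P[...,2];q=np.stack([(P[...,:2]-S)@EX,(P[...,:2]-S)@EY],-1)
    for k,x0,lo,hi in(("orange",-.06,.175,.2),("green",.003,.16,.185)):
        m=(abs(q[...,0]-x0)<.022)&(abs(q[...,1]-.168)<.04)&(z>lo)&(z<hi)
        if m.sum():print(n,k,m.sum(),np.round(np.r_[q[m].min(0),q[m].max(0)],4),round(float(z[m].mean()),4))
    if n=='scene': cv2.imwrite("pics/s3.png",p[90:330,120:420,::-1].repeat(2,0).repeat(2,1))
E
```

```text
time_s: 36.45
ee_pos: [0.6618, 0.1838, 0.2941]
eef_rot: [-1.578, -0.004, 1.199]
force: [1.3, -0.6, 0.1]
grip_width: 0.0608
time_s: 37.45
ee_pos: [0.6968, 0.2765, 0.2881]
eef_rot: [-1.571, -0.0, 1.201]
force: [-0.1, -0.0, 0.2]
grip_width: 0.061
scene R 111 [-0.0401 -0.1697] 0.0473
scene L 44 [0.0267 0.1685] 0.047
scene Rrim 34 [-0.0994 -0.1695] 0.0557
scene green 84 [-0.009   0.1466  0.0193  0.1746] 0.168
top R 115 [-0.0394 -0.17  ] 0.0472
top L 2 [0.0303 0.1871] 0.0386
top Rrim 17 [-0.1001 -0.1694] 0.0615
top orange 53 [-0.0741  0.1528 -0.0455  0.1809] 0.1815
top green 52 [-0.0083  0.1449  0.0203  0.1738] 0.1677
scene R 109 [-0.0394 -0.1709] 0.047
scene L 44 [0.0268 0.1685] 0.0459
scene Rrim 34 [-0.0992 -0.1686] 0.0548
scene green 82 [-0.0087  0.146   0.0194  0.1745] 0.1682
top R 114 [-0.0395 -0.1699] 0.0475
top L 2 [0.0301 0.1869] 0.0402
top Rrim 17 [-0.1001 -0.1697] 0.0599
top orange 54 [-0.0741  0.1511 -0.0456  0.1809] 0.1847
top green 53 [-0.0082  0.1451  0.0192  0.1735] 0.1684
```

View pics/s3.png

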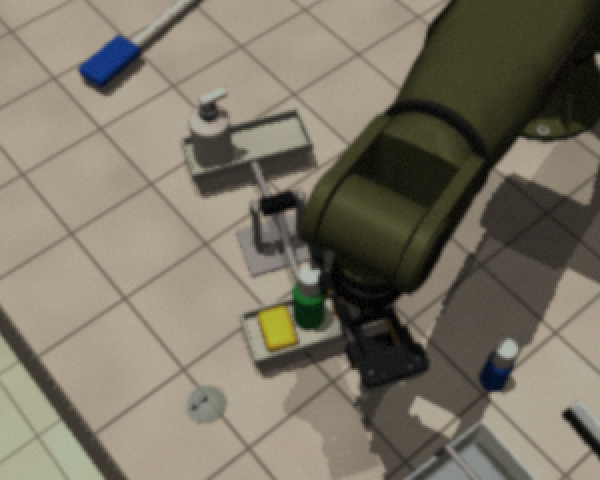

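The scene crop shows green at (308,300) and the soap at (278,328) in the tray with orange behind the arm, the rocker nearly level, the pump in its tray, and blue upright at (500,365). I'll move the arm clear and check that it has settled.

```bash

python3 -m handwheel '[{"fingers":0.3,"x":0.03,"y":0,"z":0.03,"spin":0},{"fingers":0.3,"x":0.03,"y":0,"z":0.07,"spin":0},{"fingers":0.3,"x":0.03,"y":0,"z":0.11,"spin":0},{"fingers":0.3,"x":0.04,"y":0,"z":0.15,"spin":0},{"fingers":0.3,"x":0.06,"y":0,"z":0.19,"spin":0},{"fingers":0.3,"x":0.08,"y":0,"z":0.23,"spin":0},{"fingers":0.3,"x":0.1,"y":0,"z":0.26,"spin":0},{"fingers":0.3,"x":0.1,"y":0,"z":0.28,"spin":0},{"fingers":0.3,"x":0.1,"y":0,"z":0.28,"spin":0},{"fingers":0.3,"x":0.1,"y":0,"z":0.28,"spin":0}]'
python3 - <<'E'
from h import *
for i in range(10): cams.camera('top')
for n in('scene','top','scene','top'):
    p,P=cloud(n);tiltR(n,P)
    if n=='scene': cv2.imwrite("pics/s4.png",p[:,:,::-1])
    print(n,'green bench',cap(P,(.566,-.358),.125,.03),'blue',cap(P,(.479,.343),.11,.04))
go(*TL,.3)
E
```

```text
time_s: 38.65
ee_pos: [0.4721, 0.4711, 0.2881]
eef_rot: [-1.571, -0.0, 1.201]
force: [0.2, 0.1, 0.4]
grip_width: 0.061
scene R 108 [-0.0406 -0.171 ] 0.0474
scene L 43 [0.0265 0.1684] 0.0458
scene Rrim 33 [-0.0995 -0.1683] 0.0583
scene green bench None blue [ 0.4795  0.3433  0.1094  0.4798  0.3434  0.1098 97.    ]
top R 111 [-0.0402 -0.1701] 0.0462
top L 1 [0.0279 0.1874] 0.0531
top Rrim 17 [-0.0994 -0.1694] 0.0549
top green bench None blue [ 0.4781  0.3426  0.1103  0.4784  0.3422  0.1101 45.    ]
scene R 112 [-0.0395 -0.1705] 0.0472
scene L 42 [0.0265 0.1685] 0.0465
scene Rrim 34 [-0.0993 -0.1718] 0.0549
scene green bench None blue [ 0.4791  0.343   0.11    0.4797  0.3434  0.1097 95.    ]
top R 113 [-0.0402 -0.1698] 0.0474
top L 1 [0.0294 0.1887] 0.0404
top Rrim 16 [-0.0997 -0.1711] 0.0623
top green bench None blue [ 0.4783  0.3422  0.1103  0.4786  0.3415  0.1091 46.    ]
xyz mm [-268.8  -12.1 -274.8] spin 0 | at [0.4719 0.4712 0.2879] yaw 68.8 F [-0.51 -0.33  0.51] t 39.35 w 0.0614
```

View pics/s4.png

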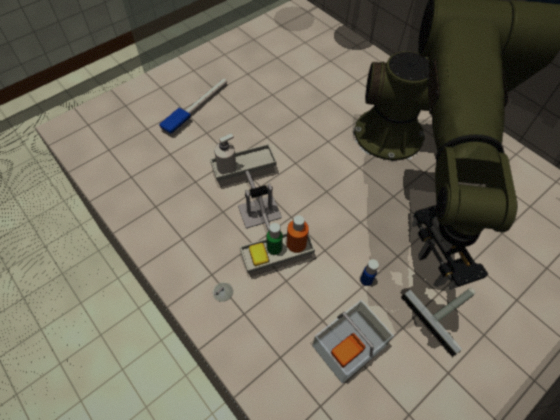

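The scene view shows orange (298,235), green (275,238) and soap (259,253) in the left tray, and the pump (226,155) in the right tray. Blue is upright near its start at (370,272), everything else is undisturbed and the arm is clear. The rocker has settled at about −0.004 to −0.010 rad, so I'm handing in.

```bash
python3 -c "
from station import workorder
print(workorder.hand_in())"
```

```text
the job is handed in; nothing more can be done
None
```

I loaded the soap tray with the orange and green refills, and the caddy came to rest within about 0.01 rad of level. I then handed the job in at about 39 s; no verdict was reported.

- **Feeling out the weight:** Pushing the soap tray down to level gave noisy readings, about 500–550 g between the trays. Sideways rubbing and force-sensor noise meant they could not separate 500 g from 600 g.
- **Choosing the refills:** I placed orange first, and the rocker settled at about +0.108 rad. Adding blue brought it to +0.041. Those two readings put the difference at about 562 g, which disagrees with the push readings, and I trusted them instead. I put blue back and added green, set a few millimetres inward of the tray's middle.
- **Last checks:** The settled tilt measured −0.004 rad comparing the two tray heights and −0.010 rad from the right tray alone. Any tilt is slightly towards the soap side, and the caddy was not seen near that stop at any reading.
- **Rest of the bench:** In the last picture orange, green and soap stand in the left tray and the pump bottle is in the right tray. Blue is upright within about 2 mm of where it started. The squeegee, scrubber and clear caddy look undisturbed by eye; I did not measure them. The arm is clear of everything.

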